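# Load the wash rack after a leak test

### The job

The leak test is over, so load the wash rack. Press the tester's release button down, turn the test head about a quarter turn anticlockwise (seen from above), lift it off and stand it squarely on the middle of the rack's sloped shelf. Lay every spool from the bench across the rack's two narrow rails, one in each gap between the teeth, down between the end bars so that both ends rest on the rails; leave the bottle, the screwdriver and the cardboard box where they are.

Things in the scene. Friction and masses are not known exactly. Their poses are not given: they have to be found in the camera images.
- spool0: Aluminium spool, 0.4 kg, 150 mm long, dumbbell-shaped: a hexagonal block 50 mm long, 40 mm across flats, at each end; a round neck (grip here) 22 mm thick, 50 mm long, between. Lies on a flat, axis 20 mm up. Origin on its axis at mid-length; x axis along its length. Two or three such spools, all alike, are present; an absent one reads None.
- spool1: Aluminium spool, 0.4 kg, 150 mm long, dumbbell-shaped: a hexagonal block 50 mm long, 40 mm across flats, at each end; a round neck (grip here) 22 mm thick, 50 mm long, between. Lies on a flat, axis 20 mm up. Origin on its axis at mid-length; x axis along its length. Two or three such spools, all alike, are present; an absent one reads None.
- spool2: Aluminium spool, 0.4 kg, 150 mm long, dumbbell-shaped: a hexagonal block 50 mm long, 40 mm across flats, at each end; a round neck (grip here) 22 mm thick, 50 mm long, between. Lies on a flat, axis 20 mm up. Origin on its axis at mid-length; x axis along its length. Two or three such spools, all alike, are present; an absent one reads None.
- rack: Fixed steel rack. Origin under it, z up. Two rails, 12 mm thick, run along y at x = -50 and +50 mm; flat tops 60 mm up, with teeth 16 mm high, 32 wide at the foot, at y = 60, -10, -80, -150 mm; 38 mm flat gaps between. A spool lies along x across both rails (open between, down to the 8 mm base), between end bars (58 to 78 mm up), inner faces at x = -83 and 83 mm..
- slot0 (a point): Point where the middle of a spool's axis lies when the spool is seated in gap 0 of the rack, 80 mm above the bench (20 mm above the rail tops); gap 0 is at y = 25 mm of the rack.
- slot1 (a point): Point where the middle of a spool's axis lies when the spool is seated in gap 1 of the rack, 80 mm above the bench (20 mm above the rail tops); gap 1 is at y = -45 mm of the rack.
- slot2 (a point): Point where the middle of a spool's axis lies when the spool is seated in gap 2 of the rack, 80 mm above the bench (20 mm above the rail tops); gap 2 is at y = -115 mm of the rack.
- shelf: Sloped shelf of the rack, 100 mm (its x) by 70 mm (its y). Origin in the middle of its top face, 75 mm above the bench, 128 mm along the rack's y; z normal to the face. It slopes 20 degrees (0.35 rad), falling towards the rack's -x, where a lip stands 8 mm above the face at the shelf's x = -48 to -52 mm.
- tester: Grey tester fixed to the bench, 62 mm high, x from -115 to 75 mm, y from -70 to 70 mm. Origin on the bench under the axis of its bayonet mount, z up. The mount is a square well 68 mm wide, floor 40 mm above the bench; steel tabs at its -x and +x sides, 52 to 62 mm up, hold the head's lugs down.
- head: Test head, 0.35 kg, 76 mm high. Origin: centre of its flat underside, z up. Foot 40 mm across with two lugs at its bottom along x (60 mm overall); flange 66 mm across, 28 to 40 mm up; on it a grip bar up to 76 mm, 60 long (x), 18 thick (y). Locked: underside 40 mm above bench, x along tester x. Released, it turns anticlockwise (+ about z) and lifts out at 65 to 110 degrees.
- release (a joint): Release button of the tester: 0 = up, head locked; 0.010 m = fully down, head free to turn. Pushing down takes about 3 N; it stays where it is left.
- release_top (a point): Centre of the top of the release button, a black round button of 28 mm diameter on the tester's top, 85 mm from the mount's axis towards the tester's -x; its top is 78 mm above the bench when up, 68 mm when down.
- bottle: Bystander: closed grey drinking bottle, 68 mm diameter, 190 mm high, on the far side of the bench. Origin at the centre of its underside.
- screwdriver: Bystander: screwdriver, 200 mm long, lying on the far side of the bench. Origin under its middle.
- partsbox: Bystander: open cardboard box, 130 x 180 mm and 80 mm high, on the far side of the bench. Origin at the centre of its underside.
There are look-alikes about, which are no part of the job. Leave any orange look-alike of the spool0 alone. What is shaped like the head but blue is not meant.

How it is judged:
By the outcome, as a careful person would: the job done as asked, in the order asked, and still so for the second after the job is handed in, with the robot touching nothing.
Of spool0, spool1, spool2 only 2 to 3 are there at a start; the rules pass over those that are not, and their reading is None.
At some moment in a run one of spool0, spool1, spool2 may be knocked a few centimetres aside while the robot is not near it.
It also fails if it takes over 208 s, if anything falls off the work surface, if the arm or the gripper's body presses on something with over 40 N, if the wrist force passes 120 N, or if a joint passes its speed limit or range.

### The arm

A 7-joint arm with a two-finger parallel gripper is mounted at the origin on the work surface. World frame = base frame: x ahead of the robot, y to its left, z up, the work surface at z = 0. Lengths are in m, angles in rad, forces in N, time in s.
With the tool pointing down it reaches from about 0.4 to 0.9 m from the base axis. Payload 5.6 kg.
Tool frame: the origin (TCP) lies midway between the tips of the shut fingers; the grasp point (between the pads) lies 19 mm behind it; z points along the fingers, y is the line along which they close (so a half turn about z gives the same grasp; the last joint's range is limited). The gripper opens to 92 mm and grips with 3 to 60 N. Pads are 20 mm wide; open, the fingers measure 128 mm over their backs; the gripper's body (75 mm by 189 mm) begins 69 mm behind the grasp point.
Start: joints at [1.25, 0.468, -0.012, 1.603, 0.006, 1.071, -0.056], TCP at [0.178, -0.625, 0.215] pointing down, gripper open.
Joint ranges: [-2.53, 2.53], [-0.31, 2.02], [-1.57, 1.55], [0.28, 2.44], [-1.29, 4.43], [0.15, 1.84], [-2.92, 2.92]. Speed limits (rad/s): [2.57, 2.57, 3.14, 3.14, 3.14, 3.14, 3.14].

### API

Orientations are given as a rotation vector (axis times angle).
In Python, from station import * gives the robot as it stands.
- The arm moves only by the shell command python3 -m pendant 'ROWS' [OPENING] [FORCE]. ROWS is text: rows parted by semicolons, each of 4 numbers parted by spaces: the shift along the tool's x, y, z in m, then the turn about the tool's z in rad. In form: x y z roll; .... A call has 1 to 12 rows; each row shifts and turns the commanded pose from where the row before left it, along the tool's axes as they then stand; what a row does not reach is not made up. A row lasts 1/10 s, in which the tool goes at most 50 mm and 8.59 degrees, less where a joint would pass 70% of its speed; a pose out of reach is approached as far as the arm can. A call is refused whole if a number of a shift passes 0.05 or a number of a turn 0.15, either way. A call with a gripper value outside its range is refused whole. OPENING is the opening, from 0 (shut) to 1 (fully open), set as the call begins (- or left out, the last holds). The fingers move at their own pace and stop on an object; FORCE is the grip in N (left out, the last holds). Time passes only in rows, so rows that do not move let the fingers close. It gives the time, the measured TCP pose, the force, the opening and the grip force at its end, in the units of the state.
- get_obs(): the state, without advancing time (a new reading comes with each control period).
- read_camera(name): name is "scene" or "side" or "wrist"; returns the picture (420x560x3 uint8, blue, green, red); there is no depth.
- camera_params(name): a dict with "fx", "fy", "cx", "cy" (pixels), "extrinsics" (4x4, takes a point from camera to world coordinates). Camera axes: x right, y down, z forward; pixel columns grow to the right and rows downward; lengths in m; the calibration is good to about 2 mm. A picture is of the moment at which its call begins: read the wrist's pose just before it. camera_params takes no time and is no camera call; for the wrist camera it gives the pose at the moment of the call.
- close_job(): hands the job in; it is judged then, once.
The state is a dict: "clock": time; "joint_positions": joint angles; "joint_velocities": joint speeds; "joint_efforts": joint torques, N m; "ee_pos": TCP position; "orientation": TCP orientation; "force": force on the tool from outside, world axes, zero at the start; "wrist_torque": the same for the moment, N m; "grip_width": finger opening in m; "finger_force": force on a finger pad.
Only numpy, scipy, OpenCV 4.12 (cv2) and the standard library are available. Lean on these libraries where they do the work, as an engineer would, in place of code of your own. Each camera call takes 0.05 s, during which the arm holds its last target. There are 200 camera calls.

## Working session

There is one attempt and no reset: what is moved stays moved. The work goes in short steps, Python scripts to look and compute and a shell command to move; the robot and the scene stay as the last step left them, time stands still between calls to the robot, and variables do not carry over. Pictures are saved under pics/ and viewed, at most 14 in all, crops included, and the job is handed in when it is done.

```bash
mkdir -p pics; ls
python3 - <<'E'
from station import *
import cv2
o=get_obs();print(o)
for n in ["scene","side"]:
    cv2.imwrite(f"pics/{n}0.png",cv2.resize(read_camera(n),None,fx=1.42,fy=1.42,interpolation=cv2.INTER_CUBIC));print(n,camera_params(n))
E
```

```text
pics
{'clock': 0.0, 'joint_positions': array([ 1.24998939,  0.46835518, -0.01161485,  1.60357634,  0.00600226,
        1.07142831, -0.0562954 ]), 'joint_velocities': array([-0.00145512, -0.0006396 ,  0.00329403, -0.00127326,  0.00070248,
        0.00172502, -0.00128097]), 'joint_efforts': array([ 7.62328091e-05, -5.20564377e+01, -1.17487687e-02, -2.43748373e+01,
       -5.65401837e-02,  1.72576646e-02,  1.72732580e-04]), 'ee_pos': array([ 0.17804433, -0.62454919,  0.21367421]), 'orientation': array([-3.10966534e+00, -4.34667149e-01,  5.60185372e-04]), 'force': array([0.22353637, 0.61796543, 0.09527056]), 'wrist_torque': array([-0.00826176,  0.04141694,  0.01695323]), 'finger_force': 0.0, 'grip_width': 0.092270122441254}
scene {'fx': 470.3031925034112, 'fy': 470.3031925034112, 'cx': 278.17937629467195, 'cy': 207.06205968823562, 'extrinsics': array([[-0.43390422,  0.51920236, -0.73631246,  1.43675813],
       [ 0.90079017,  0.23418149, -0.36569947,  0.4382928 ],
       [-0.01744128, -0.82194157, -0.56930472,  0.82081571],
       [ 0.        ,  0.        ,  0.        ,  1.        ]])}
side {'fx': 505.5339936681657, 'fy': 505.5339936681657, 'cx': 274.4740584249356, 'cy': 215.09795706091256, 'extrinsics': array([[-0.99095375, -0.11074325,  0.07580627,  0.4225491 ],
       [-0.13331397,  0.74736202, -0.65090506,  0.77932282],
       [ 0.01542862, -0.65512284, -0.75536482,  0.99305436],
       [ 0.        ,  0.        ,  0.        ,  1.        ]])}
```

View pics/scene0.png

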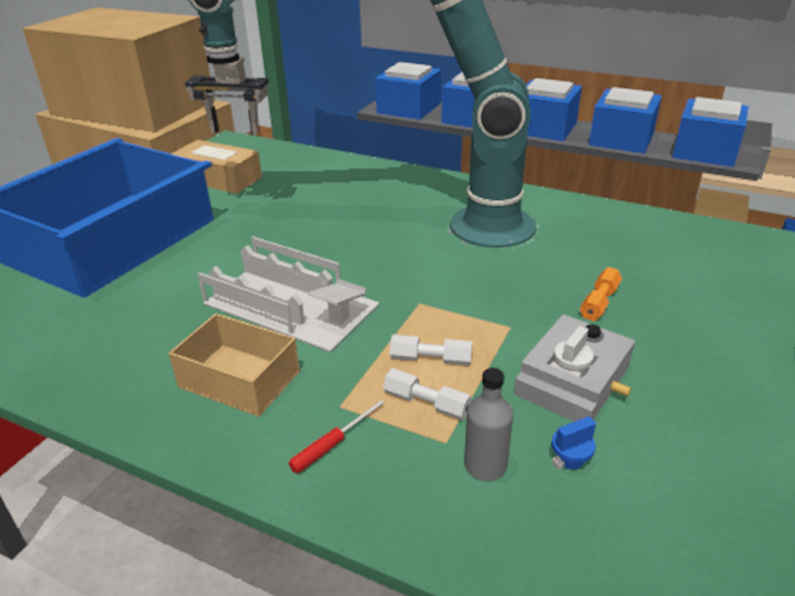

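View pics/side0.png

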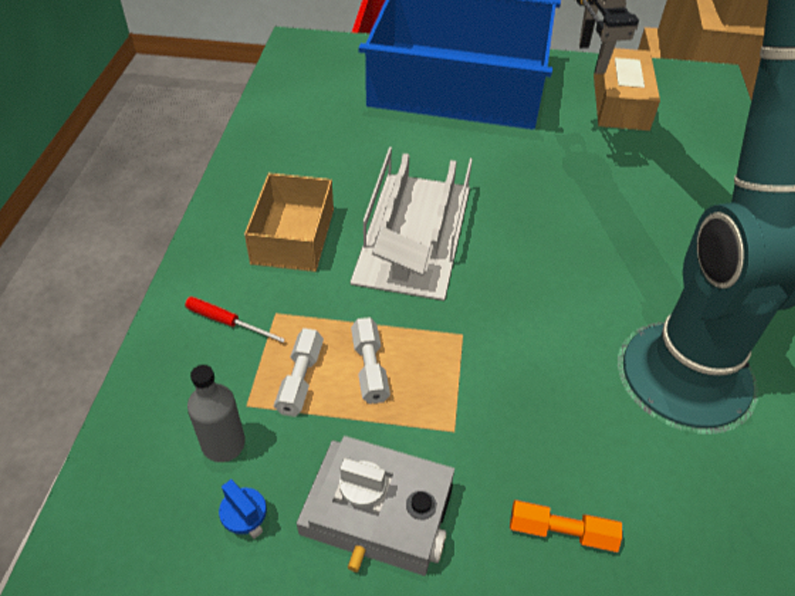

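The side view shows two grey spools (necks at about 370,358 and 299,372), the tester (button 421,502; head flange 362,485), the rack with its shelf end towards +y (base corners 351,284 and 444,299) and the orange and blue look-alikes.

```bash
cat > h.py <<'E'
from station import *
import numpy as np, cv2
from scipy.spatial.transform import Rotation as R
def ray(cp,u,v):
    E=cp["extrinsics"];d=E[:3,:3]@np.array([(u-cp["cx"])/cp["fx"],(v-cp["cy"])/cp["fy"],1]);return E[:3,3],d
def onz(cp,u,v,z):
    o,d=ray(cp,u,v);return o+d*(z-o[2])/d[2]
def proj(cp,P):
    E=cp["extrinsics"];p=(np.atleast_2d(P)-E[:3,3])@E[:3,:3]
    return np.c_[p[:,0]/p[:,2]*cp["fx"]+cp["cx"],p[:,1]/p[:,2]*cp["fy"]+cp["cy"]]
def toolshift(dx,dy,dz): # world shift -> tool axes
    return R.from_rotvec(get_obs()["orientation"]).as_matrix().T@np.array([dx,dy,dz])
E
python3 - <<'E'
from h import *
np.set_printoptions(precision=4,suppress=True)
s=camera_params("side");c=camera_params("scene");k=1.42
for n,cp,u,v,z in [("btn",s,421,500,.078),("btn",c,593,330,.078),("flange",s,362,485,.08),("flange",c,574,354,.08),
 ("spA",s,299,372,.025),("spA",c,427,393,.025),("spB",s,370,358,.025),("spB",c,431,350,.025),
 ("spA e1",s,308,343,.03),("spA e2",s,291,394,.03),("spB e1",s,365,332,.03),("spB e2",s,374,383,.03),
 ("base1",s,351,284,.008),("base2",s,444,299,.008),("base1",c,331,347,.008),("base2",c,378,304,.008),
 ("shelf",s,403,251,.075),("shelf",c,335,291,.075)]:
    print(n,onz(cp,u/k,v/k,z))
print(camera_params("wrist"))
print(R.from_rotvec(get_obs()["orientation"]).as_matrix())
E
```

```text
btn [0.4252 0.3335 0.078 ]
btn [0.432 0.335 0.078]
flange [0.5083 0.3239 0.08  ]
flange [0.515  0.3202 0.08  ]
spA [0.6484 0.111  0.025 ]
spA [0.6545 0.1072 0.025 ]
spB [0.5369 0.0657 0.025 ]
spB [0.545  0.0678 0.025 ]
spA e1 [0.6451 0.0533 0.03  ]
spA e2 [0.6505 0.1585 0.03  ]
spB e1 [0.5533 0.0156 0.03  ]
spB e2 [0.5223 0.1184 0.03  ]
base1 [ 0.5999 -0.1113  0.008 ]
base2 [ 0.4251 -0.0996  0.008 ]
base1 [ 0.5973 -0.1185  0.008 ]
base2 [ 0.4332 -0.1004  0.008 ]
shelf [ 0.5083 -0.1448  0.075 ]
shelf [ 0.5115 -0.1537  0.075 ]
{'fx': 349.9160900615199, 'fy': 349.9160900615199, 'cx': 279.06115403063086, 'cy': 214.3579339330619, 'extrinsics': array([[ 0.2731, -0.9322, -0.2374,  0.2459],
       [-0.962 , -0.2652, -0.0655, -0.6061],
       [-0.0019,  0.2462, -0.9692,  0.3838],
       [ 0.    ,  0.    ,  0.    ,  1.    ]])}
[[ 0.9617  0.2742 -0.0005]
 [ 0.2742 -0.9617  0.0014]
 [-0.0001 -0.0015 -1.    ]]
```

```bash
python3 -m pendant '0 0 -0.04 0.12; 0 0 -0.04 0.12; 0 0 -0.03 0.12; 0.029 -0.02 0 0; 0.029 -0.04 0 0; 0.029 -0.04 0 0; 0.029 -0.04 0 0; 0.029 -0.04 0 0; 0.029 -0.04 0 0; 0.029 -0.04 0 0; 0.029 -0.04 0 0; 0.029 -0.04 0 0'
python3 -m pendant '0.029 -0.04 0 0; 0 -0.02 0 0; 0 0 0 0; 0 0 0 0'
python3 - <<'E'
from h import *
cp=camera_params("wrist");im=read_camera("wrist");np.savez("w1.npz",E=cp["extrinsics"])
cv2.imwrite("pics/w1.png",cv2.resize(im,None,fx=1.42,fy=1.42,interpolation=cv2.INTER_CUBIC));print(cp["extrinsics"]);print(get_obs()["joint_positions"])
s=camera_params("side")
for n,u,v in[("bottle",222,443),("blue",243,520),("orange",567,530)]:print(n,onz(s,u/1.42,v/1.42,0))
E
```

```text
clock: 1.3
ee_pos: [0.467, -0.3059, 0.3244]
orientation: [-3.139, 0.129, 0.001]
force: [0.8, -1.0, 0.7]
grip_width: 0.0918
finger_force: 0.0
clock: 1.7
ee_pos: [0.4997, -0.2509, 0.3243]
orientation: [3.138, -0.129, -0.001]
force: [0.2, -1.0, 0.7]
grip_width: 0.0918
finger_force: 0.0
[[-8.34514369e-02 -9.65630558e-01 -2.46157437e-01  5.69977846e-01]
 [-9.96511837e-01  8.08965557e-02  2.04915951e-02 -2.56687684e-01]
 [ 1.25978355e-04  2.47008852e-01 -9.69013215e-01  4.94327362e-01]
 [ 0.00000000e+00  0.00000000e+00  0.00000000e+00  1.00000000e+00]]
[ 0.57632248  0.23261263 -0.20293513  1.68443866  0.05037586  1.22990983
 -1.29330488]
bottle [0.74382212 0.24430641 0.        ]
blue [0.67779141 0.36280811 0.        ]
orange [0.21125602 0.3120884  0.        ]
```

View pics/w1.png

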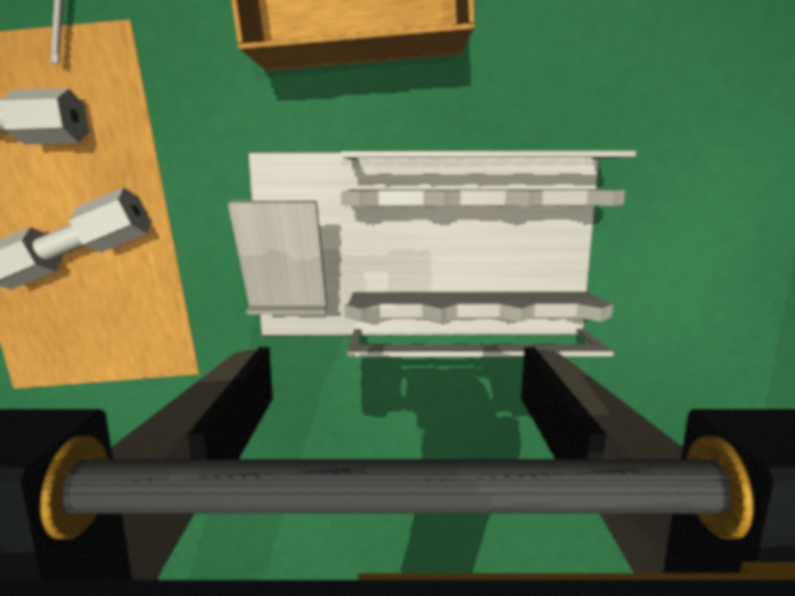

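The wrist view shows the rack: shelf high edge (231,202)–(316,201), lip edge at the bottom (249,310)–(326,308), so the shelf falls towards the robot; the gap flats on the far rail centre at about (400,483,565; 197).

Run:
```python
from h import *
from scipy.optimize import least_squares
cp=camera_params("wrist");cp["extrinsics"]=np.load("w1.npz")["E"];np.set_printoptions(precision=4,suppress=True)
c,s=np.cos(.349),np.sin(.349)
M=[[.05*c,.163,.075+.05*s],[.05*c,.093,.075+.05*s],[.05,.025,.06],[.05,-.045,.06],[.05,-.115,.06],[-.05,-.045,.06],[-.05,-.115,.06],[-.05*c,.163,.075-.05*s],[-.05*c,.093,.075-.05*s]]
U=np.array([[231,202],[316,201],[400,197],[483.5,197],[564.5,197],[478,312],[553,313],[249,308],[326,306]])/1.42
M=np.array(M)
def W(p):
    r=R.from_euler('z',p[2]).as_matrix();return M@r.T+[p[0],p[1],0]
f=least_squares(lambda p:(proj(cp,W(p))-U).ravel(),[.5,-.276,-.08],loss='soft_l1')
print(f.x);print(((proj(cp,W(f.x))-U)*1.42).round(1).tolist())
r=R.from_euler('z',f.x[2]).as_matrix()
for n,y,z in [("slot0",.025,.08),("slot1",-.045,.08),("slot2",-.115,.08),("shelf",.128,.075)]: print(n,r@[0,y,z]+[f.x[0],f.x[1],0])
```

```text
[ 0.5014 -0.2802 -0.0879]
[[-3.2, 0.0], [0.1, 1.4], [1.3, 0.4], [-0.3, 0.7], [0.5, 1.1], [-0.1, -1.3], [2.2, -2.0], [-0.6, -2.1], [-0.4, 0.2]]
slot0 [ 0.5036 -0.2553  0.08  ]
slot1 [ 0.4974 -0.325   0.08  ]
slot2 [ 0.4913 -0.3948  0.08  ]
shelf [ 0.5126 -0.1527  0.075 ]
```

```bash
python3 -m pendant '-0.009 -0.04 0 0; -0.009 -0.048 0 0; -0.009 -0.048 0 0; -0.009 -0.048 0 0; -0.009 -0.048 0 0; -0.009 -0.048 0 0; -0.009 -0.048 0 0; -0.009 -0.048 0 0; -0.009 -0.048 0 0; -0.009 -0.048 0 0; -0.009 -0.048 0 0; -0.009 -0.047 0 0' 0
python3 -m pendant '0 0 0.02 0.06; 0 0 0.02 0; 0 0 0.01 0; 0 0 0 0; 0 0 0 0'
python3 - <<'E'
from h import *
cp=camera_params("wrist");im=read_camera("wrist");np.savez("w2.npz",E=cp["extrinsics"])
cv2.imwrite("pics/w2.png",cv2.resize(im,None,fx=1.42,fy=1.42,interpolation=cv2.INTER_CUBIC));print(get_obs()["joint_positions"])
E
```

```text
clock: 2.95
ee_pos: [0.4404, 0.3235, 0.3246]
orientation: [3.138, -0.136, 0.001]
force: [0.5, 0.9, -0.0]
grip_width: 0.001
finger_force: 0.0
clock: 3.45
ee_pos: [0.44, 0.3229, 0.2751]
orientation: [-3.133, 0.226, -0.001]
force: [-0.1, -0.2, -0.3]
grip_width: 0.0003
finger_force: 0.0
[-0.18077929  0.30240414 -0.62459119  1.75983809  0.19342666  1.13963234
 -2.57953635]
```

View pics/w2.png

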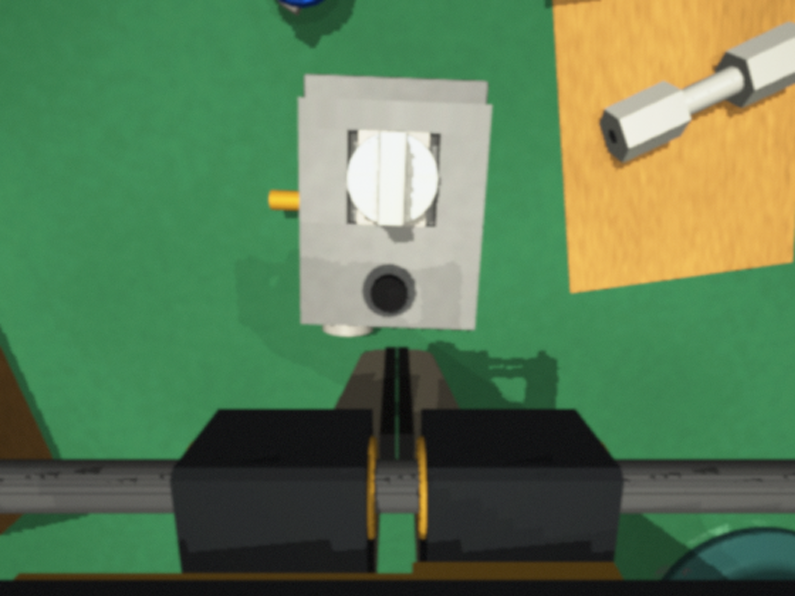

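The wrist view shows the button at about (389,292) and the head flange at (393,180), with the bar running up and down the picture.

Run:
```python
from h import *
cp=camera_params("wrist");cp["extrinsics"]=np.load("w2.npz")["E"];np.set_printoptions(precision=4,suppress=True)
b=onz(cp,389/1.42,292/1.42,.078);f=onz(cp,393/1.42,180/1.42,.08);d=f-b
print(b,f,np.hypot(*d[:2]),np.arctan2(d[1],d[0]))
for u,v,z in[(378,137,.116),(378,224,.116),(407,137,.116),(407,224,.116),(347,130,.062),(347,226,.062),(440,132,.062),(437,226,.062),(300,323,.062),(300,97,.062),(492,104,.062),(475,329,.062)]:print(onz(cp,u/1.42,v/1.42,z))
print("shift to button",toolshift(*(b-get_obs()["ee_pos"])))
```

```text
[0.428  0.3306 0.078 ] [0.509  0.3156 0.08  ] 0.08238533959417867 -0.1839343915728044
[0.5364 0.3208 0.116 ]
[0.4827 0.3292 0.116 ]
[0.5338 0.3027 0.116 ]
[0.48   0.3103 0.116 ]
[0.5489 0.3438 0.062 ]
[0.4803 0.3555 0.062 ]
[0.5376 0.2767 0.062 ]
[0.4703 0.2874 0.062 ]
[0.4095 0.406  0.062 ]
[0.576  0.3735 0.062 ]
[0.5512 0.2372 0.062 ]
[0.3842 0.2674 0.062 ]
shift to button [-0.0132 -0.0054  0.1975]
```

```bash
python3 -m pendant '-0.014 -0.005 0.04 0.026; 0 0 0.05 0; 0 0 0.05 0; 0 0 0.045 0; 0 0 0.008 0; 0 0 0.005 0; 0 0 0.005 0; 0 0 0.005 0; 0 0 0 0; 0 0 0 0; 0 0 0 0'
```

```text
clock: 4.6
ee_pos: [0.4273, 0.3317, 0.0684]
orientation: [-3.128, 0.264, -0.005]
force: [-1.1, -0.7, 6.4]
grip_width: 0.0002
finger_force: 3.1
```

```bash
python3 -m pendant '0 0 0.003 0; 0 0 0 0; 0 0 0 0'
python3 -m pendant '0 0 -0.03 0; 0 0 -0.045 0; 0 0 -0.04 0; 0.04 0 0 0; 0.043 0 0 0; 0 0 0 0; 0 0 0 0; 0 0 0 0' 1 20
python3 - <<'E'
from h import *
cp=camera_params("wrist");im=read_camera("wrist");np.savez("w3.npz",E=cp["extrinsics"])
cv2.imwrite("pics/w3.png",cv2.resize(im,None,fx=1.42,fy=1.42,interpolation=cv2.INTER_CUBIC))
o=get_obs();print(toolshift(*(np.array([.510,.316,.085])-o["ee_pos"])))
E
```

```text
clock: 4.9
ee_pos: [0.4274, 0.3318, 0.0682]
orientation: [-3.129, 0.264, -0.007]
force: [-5.8, -6.0, 30.5]
grip_width: 0.0007
finger_force: 15.4
clock: 5.7
ee_pos: [0.5067, 0.3174, 0.1788]
orientation: [-3.13, 0.262, 0.0]
force: [-0.3, 0.7, -0.1]
grip_width: 0.0627
finger_force: 0.0
[0.00364348 0.00095281 0.09382466]
```

View pics/w3.png

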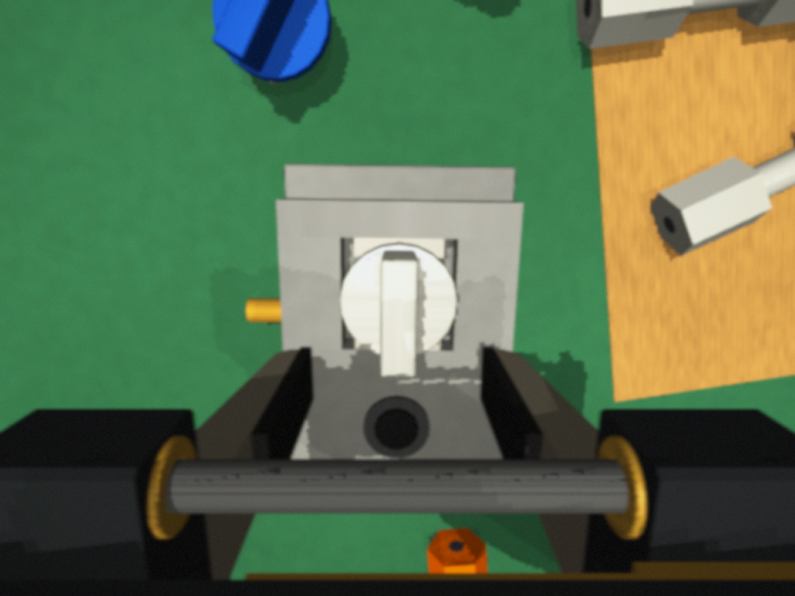

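The view shows the bar (380–418 wide, centred near 398) midway between the fingers and aligned with them, with the button down.

```bash
python3 -m pendant '0.004 0.001 0.03 0; 0 0 0.03 0; 0 0 0.02 0; 0 0 0.012 0; 0 0 0 0; 0 0 0 0' 1
python3 -m pendant '0 0 0 0; 0 0 0 0; 0 0 0 0; 0 0 0 0; 0 0 0 0; 0 0 0 0; 0 0 0 0; 0 0 0 0' 0 25
```

```text
clock: 6.35
ee_pos: [0.5115, 0.3158, 0.0874]
orientation: [-3.13, 0.263, -0.001]
force: [0.3, 0.6, 0.6]
grip_width: 0.0922
finger_force: 0.0
clock: 7.15
ee_pos: [0.5115, 0.315, 0.0865]
orientation: [3.13, -0.264, -0.0]
force: [-0.1, 0.1, 0.5]
grip_width: 0.0301
finger_force: 0.0
```

```bash
python3 -m pendant '0 0 0 0; 0 0 0 0; 0 0 0 0; 0 0 0 0; 0 0 0 0'
python3 -m pendant '0 0 0 -0.12; 0 0 0 -0.12; 0 0 0 -0.12; 0 0 0 -0.12; 0 0 0 0'
```

```text
clock: 7.65
ee_pos: [0.5115, 0.3151, 0.0865]
orientation: [-3.13, 0.264, 0.0]
force: [1.0, 0.9, -1.7]
grip_width: 0.0177
finger_force: 25.0
clock: 8.15
ee_pos: [0.5116, 0.3145, 0.0865]
orientation: [3.103, 0.488, -0.001]
force: [-0.6, 0.0, 1.0]
grip_width: 0.0177
finger_force: 25.0
```

```bash
python3 -m pendant '0 0 0 -0.12; 0 0 0 -0.12; 0 0 0 -0.12; 0 0 0 -0.12; 0 0 0 -0.12; 0 0 0 -0.12; 0 0 0 -0.12; 0 0 0 -0.12; 0 0 0 -0.12; 0 0 0 0; 0 0 0 0'
python3 -m pendant '0 0 -0.01 0; 0 0 -0.02 0; 0 0 -0.02 0; 0 0 -0.03 0; 0 0 -0.04 0; 0 0 -0.04 0; 0 0 0 0; 0 0 0 0'
```

```text
clock: 9.25
ee_pos: [0.5111, 0.3155, 0.0865]
orientation: [-2.415, -2.008, 0.0]
force: [-0.6, 0.9, 0.3]
grip_width: 0.0175
finger_force: 25.0
clock: 10.05
ee_pos: [0.5118, 0.3145, 0.2471]
orientation: [2.412, 2.01, 0.001]
force: [0.5, -0.5, -3.7]
grip_width: 0.0175
finger_force: 25.0
```

```bash
python3 -m pendant '0 0 0 0.148; 0 0 0 0.148; 0 0 0 0.148; 0 0 0 0.148; 0 0 0 0.148; 0 0 0 0.148; 0 0 0 0.148; 0 0 0 0.148; 0 0 0 0.148; 0 0 0 0.146; 0 0 0 0'
python3 -m pendant '0.002 0.0465 0 0; 0.002 0.0465 0 0; 0.002 0.0465 0 0; 0.002 0.0465 0 0; 0.002 0.0465 0 0; 0.002 0.0465 0 0; 0.002 0.0465 0 0; 0.002 0.0465 0 0; 0.002 0.0465 0 0; 0.0015 0.0465 0 0; 0 0 0 0; 0 0 0 0'
python3 - <<'E'
from h import *
o=get_obs();print(toolshift(*(np.array([.4903,-.1507,.130])-o["ee_pos"])), R.from_rotvec(o["orientation"]).as_matrix()[:,0])
E
```

```text
clock: 11.15
ee_pos: [0.5107, 0.3138, 0.2446]
orientation: [3.136, -0.137, -0.004]
force: [-1.0, -1.0, -3.5]
grip_width: 0.0178
finger_force: 25.0
clock: 12.35
ee_pos: [0.4898, -0.151, 0.2454]
orientation: [-3.138, 0.137, 0.004]
force: [1.3, 0.5, -4.0]
grip_width: 0.0177
finger_force: 25.0
[ 0.00081041 -0.00029984  0.11534998] [ 0.99620694 -0.08697757 -0.00257743]
```

```bash
python3 -m pendant '0.001 0 0.04 0; 0 0 0.04 0; 0 0 0.025 0; 0 0 0.01 0; 0 0 0 0; 0 0 0 0'
python3 -m pendant '0 0 0.002 0; 0 0 0.002 0; 0 0 0.002 0; 0 0 0.002 0; 0 0 0.001 0; 0 0 0.001 0; 0 0 0.001 0; 0 0 0.001 0; 0 0 0 0; 0 0 0 0' 0 8
python3 - <<'E'
from h import *
cp=camera_params("side");im=read_camera("side")
p=proj(cp,[.5126,-.1527,.1])[0].astype(int);print(p)
cv2.imwrite("pics/s2.png",cv2.resize(im[p[1]-80:p[1]+70,p[0]-90:p[0]+110],None,fx=4,fy=4,interpolation=cv2.INTER_CUBIC))
E
```

```text
clock: 12.95
ee_pos: [0.4929, -0.1494, 0.1326]
orientation: [3.139, -0.133, 0.002]
force: [1.1, -0.6, -3.4]
grip_width: 0.018
finger_force: 25.0
clock: 13.95
ee_pos: [0.4913, -0.1501, 0.1206]
orientation: [3.138, -0.136, -0.002]
force: [-5.6, 1.0, 8.7]
grip_width: 0.0178
finger_force: 8.0
[282 167]
```

View pics/s2.png

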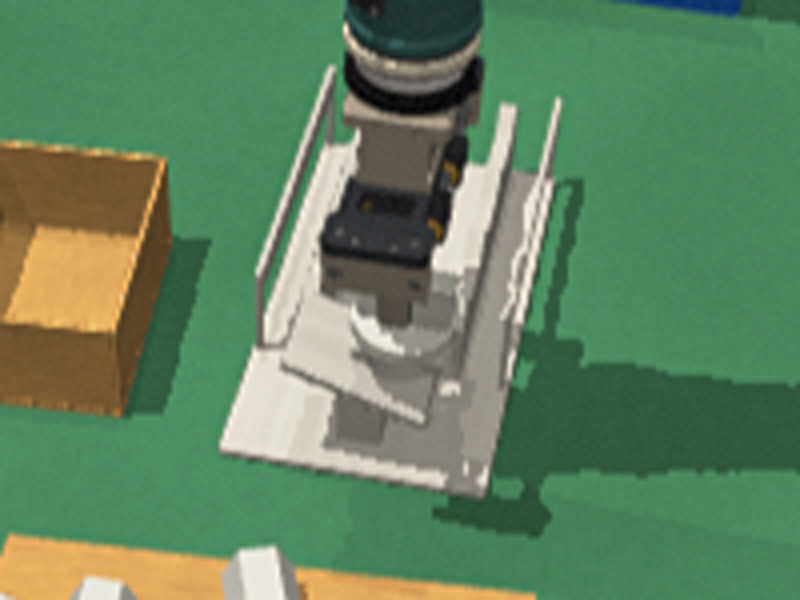

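The crop shows the head's foot on the shelf and the flange partly tilted to the slope; the grip bar is still in the fingers. I press a little more.

```bash
python3 -m pendant '0 0 0.001 0; 0 0 0.001 0; 0 0 0.001 0; 0 0 0 0; 0 0 0 0' 0 6
python3 -m pendant '0 0 0.001 0; 0 0 0.001 0; 0 0 0 0; 0 0 0 0'
python3 - <<'E'
from h import *
cp=camera_params("side");im=read_camera("side")
p=[282,167]
cv2.imwrite("pics/s3.png",cv2.resize(im[p[1]-30:p[1]+50,p[0]-50:p[0]+60],None,fx=7,fy=7,interpolation=cv2.INTER_CUBIC))
E
```

```text
clock: 14.5
ee_pos: [0.4913, -0.1501, 0.1173]
orientation: [3.138, -0.136, -0.002]
force: [-5.5, 0.4, 5.8]
grip_width: 0.0177
finger_force: 6.0
clock: 14.9
ee_pos: [0.491, -0.1501, 0.1157]
orientation: [3.138, -0.136, -0.003]
force: [-6.1, 2.2, 9.9]
grip_width: 0.0184
finger_force: 11.5
```

View pics/s3.png

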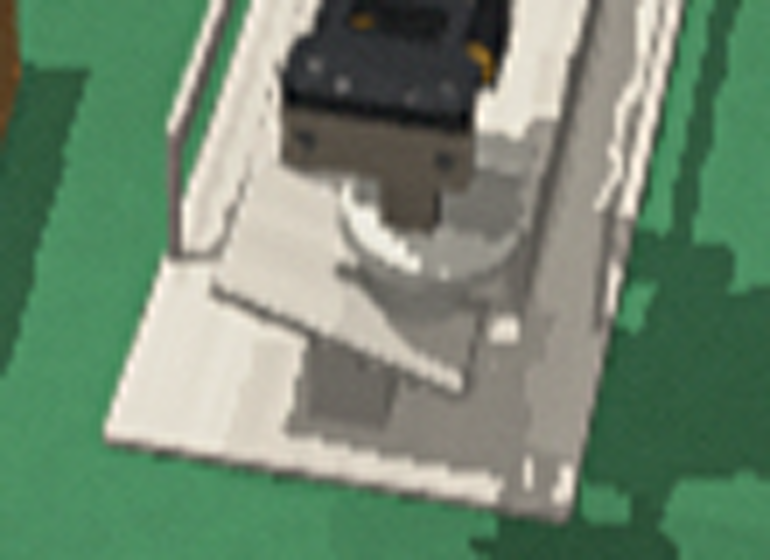

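The flange now lies parallel to the shelf edge and the force rises below the expected height, so the head is flat; I unload and release.

```bash
python3 -m pendant '0 0 -0.001 0; 0 0 -0.001 0; 0 0 0 0' 0 3
python3 -m pendant '0 0 0 0; 0 0 0 0; 0 0 0 0; 0 0 0 0; 0 0 0 0; 0 0 0 0' 0.6
python3 -m pendant '0 0 -0.01 0; 0 0 -0.03 0; 0 0 -0.05 0; 0 0 -0.05 0; 0 0 -0.03 0; 0 0 0 0; 0 0 0 0'
python3 - <<'E'
from h import *
cp=camera_params("side");im=read_camera("side");cv2.imwrite("s4full.png",im)
p=[282,167]
cp=camera_params("wrist");np.savez("w4.npz",E=cp["extrinsics"]);w=read_camera("wrist");cv2.imwrite("w4full.png",w)
a=cv2.resize(im[p[1]-45:p[1]+55,p[0]-50:p[0]+60],None,fx=5,fy=5,interpolation=cv2.INTER_CUBIC)
cv2.imwrite("pics/s4.png",a)
E
```

```text
clock: 15.25
ee_pos: [0.4919, -0.1501, 0.1166]
orientation: [3.139, -0.136, 0.0]
force: [-2.2, -0.6, -0.1]
grip_width: 0.0178
finger_force: 3.7
clock: 15.85
ee_pos: [0.492, -0.15, 0.1166]
orientation: [3.139, -0.135, 0.0]
force: [-0.5, 0.1, -0.4]
grip_width: 0.055
finger_force: 0.0
clock: 16.55
ee_pos: [0.4919, -0.1501, 0.2874]
orientation: [3.138, -0.136, 0.002]
force: [-0.5, -0.4, -1.1]
grip_width: 0.0552
finger_force: 0.0
```

View pics/s4.png

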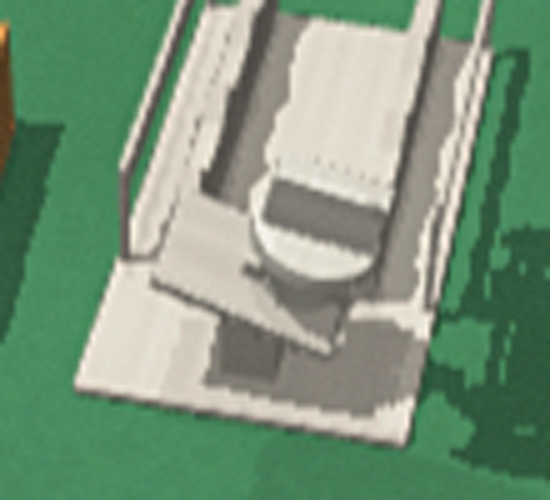

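The head stands flat on the shelf, its flange centred near crop (315,225). I check that against the model, in the wrist view too.

Run:
```python
from h import *
s=camera_params("side");w=camera_params("wrist");w["extrinsics"]=np.load("w4.npz")["E"]
r=R.from_euler('z',-.088)*R.from_euler('y',-.349);C=np.array([.5126,-.1527,.075])
t=np.linspace(0,6.28,60)
for nm,cp,im,k in[("s",s,cv2.imread("s4full.png"),5),("w",w,cv2.imread("w4full.png"),3)]:
    im=cv2.resize(im,None,fx=k,fy=k,interpolation=cv2.INTER_CUBIC)
    for P,col in[(np.c_[.033*np.cos(t),.033*np.sin(t),0*t+.04],(0,0,255)),(np.array([[.05,.035,0],[-.05,.035,0],[-.05,-.035,0],[.05,-.035,0],[.05,.035,0]]),(255,0,0)),(np.array([[.03,.009,.076],[-.03,.009,.076],[-.03,-.009,.076],[.03,-.009,.076],[.03,.009,.076]]),(0,200,0))]:
        cv2.polylines(im,[((proj(cp,r.apply(P)+C)+.5)*k).astype(np.int32)],False,col,1)
    p=(proj(cp,C)[0]*k).astype(int);print(p)
    o=im[max(0,p[1]-230):p[1]+200,max(0,p[0]-190):p[0]+200];cv2.imwrite("pics/o_%s.png"%nm,o)
a=cv2.imread("pics/o_s.png");b=cv2.imread("pics/o_w.png");h=min(len(a),len(b));cv2.imwrite("pics/o.png",np.hstack([a[:h],b[:h]]))
```

```text
[1412  872]
[840 514]
```

View pics/o.png

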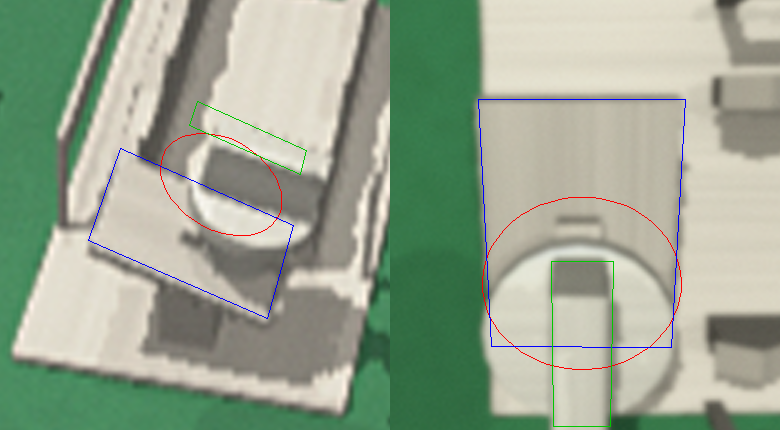

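Run:
```python
from h import *
w=camera_params("wrist");w["extrinsics"]=np.load("w4.npz")["E"]
r=R.from_euler('z',-.088)*R.from_euler('y',-.349);C=np.array([.5126,-.1527,.075])
for d in np.arange(-.024,.001,.003):
    print(round(d,3),proj(w,r.apply([[.033+d,0,.04],[.03+d,0,.076],[.03+d,0,0.012]])+C)[:,1].round(1))
print("meas 175.7 193.0 lug top end",(218+284)/3, get_obs()["ee_pos"])
for d in (-.018,-.015,-.012): print(d,toolshift(*(r.apply([d,0,.065])+C-[0,0,.019]-get_obs()["ee_pos"])))
```

```text
-0.024 [182.3 204.7 171.8]
-0.021 [179.6 201.9 169.2]
-0.018 [176.8 199.  166.6]
-0.015 [174.1 196.1 164. ]
-0.012 [171.3 193.2 161.4]
-0.009 [168.5 190.3 158.7]
-0.006 [165.7 187.3 156.1]
-0.003 [162.8 184.3 153.3]
-0.0 [159.9 181.3 150.6]
meas 175.7 193.0 lug top end 167.33333333333334 [ 0.49099062 -0.14987486  0.28554544]
-0.018 [-0.01700441  0.00094309  0.17465485]
-0.015 [-0.01418742  0.00094752  0.17362308]
-0.012 [-0.01137043  0.00095195  0.17259131]
```

The overlay puts the head 12–19 mm too far down the slope, likely with a lug on the lip. I take it up again by the bar and set it further up.

```bash
python3 -m pendant '-0.014 0.001 0.05 0; 0 0 0.05 0; 0 0 0.05 0; 0 0 0.015 0; 0 0 0.007 0; 0 0 0 0; 0 0 0 0'
python3 -m pendant '0 0 0 0; 0 0 0 0; 0 0 0 0; 0 0 0 0; 0 0 0 0; 0 0 0 0; 0 0 0 0; 0 0 0 0' 0 30
python3 -m pendant '0 0 -0.01 0; 0 0 -0.02 0; 0 0 -0.02 0; 0 0 0 0; 0 0 0 0'
python3 - <<'E'
from h import *
im=read_camera("side")
p=[282,167]
cv2.imwrite("pics/s5.png",cv2.resize(im[p[1]-60:p[1]+50,p[0]-50:p[0]+60],None,fx=5,fy=5,interpolation=cv2.INTER_CUBIC))
E
```

```text
clock: 17.35
ee_pos: [0.479, -0.1498, 0.1171]
orientation: [3.139, -0.135, 0.002]
force: [0.2, -0.5, 0.5]
grip_width: 0.0553
finger_force: 0.0
clock: 18.15
ee_pos: [0.4784, -0.1499, 0.1166]
orientation: [3.138, -0.136, 0.0]
force: [-0.5, 0.8, 3.1]
grip_width: 0.0177
finger_force: 30.0
clock: 18.65
ee_pos: [0.4781, -0.1498, 0.1662]
orientation: [3.138, -0.136, -0.0]
force: [-0.5, 0.5, -3.8]
grip_width: 0.0179
finger_force: 30.0
```

View pics/s5.png

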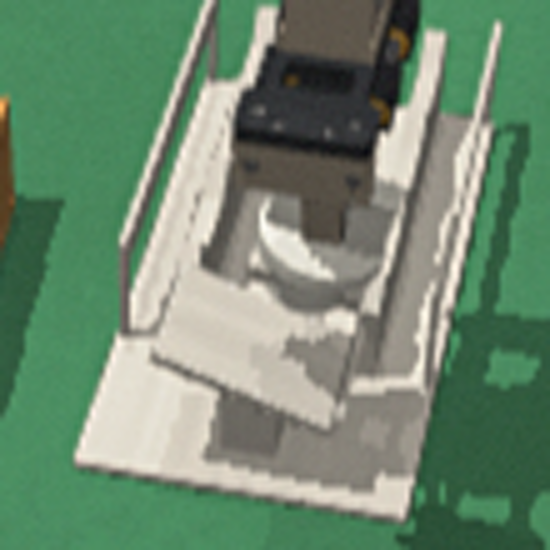

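```bash
python3 -m pendant '0.017 0 0 0; 0 0 0.02 0; 0 0 0.015 0; 0 0 0 0; 0 0 0 0'
python3 -m pendant '0 0 0.002 0; 0 0 0.002 0; 0 0 0.002 0; 0 0 0 0; 0 0 0 0' 0 15
python3 -m pendant '0 0 0.001 0; 0 0 0.001 0; 0 0 0 0; 0 0 0 0' 0 12
```

```text
clock: 19.2
ee_pos: [0.4947, -0.1509, 0.1306]
orientation: [-3.138, 0.135, 0.003]
force: [0.5, 0.6, -3.2]
grip_width: 0.0177
finger_force: 30.0
clock: 19.7
ee_pos: [0.4954, -0.1513, 0.1256]
orientation: [3.138, -0.135, 0.0]
force: [0.6, 1.2, -2.8]
grip_width: 0.0176
finger_force: 15.0
clock: 20.1
ee_pos: [0.4953, -0.1512, 0.1234]
orientation: [3.139, -0.135, -0.0]
force: [-0.1, -0.2, -3.1]
grip_width: 0.0179
finger_force: 12.0
```

```bash
python3 -m pendant '0 0 0.001 0; 0 0 0.001 0; 0 0 0 0; 0 0 0 0' 0 12
python3 -m pendant '0 0 0.001 0; 0 0 0.001 0; 0 0 0 0; 0 0 0 0'
```

```text
clock: 20.5
ee_pos: [0.4949, -0.1512, 0.1221]
orientation: [3.138, -0.135, -0.001]
force: [-4.2, -0.5, 5.2]
grip_width: 0.0181
finger_force: 12.0
clock: 20.9
ee_pos: [0.4939, -0.1511, 0.1202]
orientation: [3.138, -0.135, -0.005]
force: [-6.9, 1.3, 9.1]
grip_width: 0.0178
finger_force: 12.0
```

```bash
python3 -m pendant '0 0 -0.001 0; 0 0 0 0' 0 5
python3 -m pendant '0 0 0 0; 0 0 0 0; 0 0 0 0; 0 0 0 0; 0 0 0 0; 0 0 0 0' 0.6
python3 -m pendant '0 0 -0.01 0; 0 0 -0.03 0; 0 0 -0.05 0; 0 0 -0.05 0; 0 0 -0.03 0; 0 0 0 0; 0 0 0 0; 0 0 0 0'
cat > ov.py <<'E'
from h import *
s=camera_params("side");w=camera_params("wrist");iw=read_camera("wrist");is_=read_camera("side")
r=R.from_euler('z',-.088)*R.from_euler('y',-.349);C=np.array([.5126,-.1527,.075])
t=np.linspace(0,6.28,60);out=[]
for cp,im,k in[(s,is_,5),(w,iw,3)]:
    im=cv2.resize(im,None,fx=k,fy=k,interpolation=cv2.INTER_CUBIC)
    for P,col in[(np.c_[.033*np.cos(t),.033*np.sin(t),0*t+.04],(0,0,255)),(np.array([[.05,.035,0],[-.05,.035,0],[-.05,-.035,0],[.05,-.035,0],[.05,.035,0]]),(255,0,0)),(np.array([[.03,.009,.076],[-.03,.009,.076],[-.03,-.009,.076],[.03,-.009,.076],[.03,.009,.076]]),(0,200,0))]:
        cv2.polylines(im,[((proj(cp,r.apply(P)+C)+.5)*k).astype(np.int32)],False,col,1)
    p=(proj(cp,C)[0]*k).astype(int);out.append(cv2.resize(im[max(0,p[1]-230):p[1]+200,max(0,p[0]-190):p[0]+200],(390,430)))
cv2.imwrite("pics/o2.png",np.hstack(out))
E
python3 ov.py
```

```text
clock: 21.1
ee_pos: [0.4947, -0.1512, 0.1205]
orientation: [3.138, -0.136, -0.002]
force: [-4.7, 1.0, 3.3]
grip_width: 0.0183
finger_force: 5.0
clock: 21.7
ee_pos: [0.4954, -0.1512, 0.1204]
orientation: [3.139, -0.135, 0.0]
force: [-0.6, 0.1, 0.7]
grip_width: 0.0549
finger_force: 0.0
clock: 22.5
ee_pos: [0.4944, -0.1511, 0.2894]
orientation: [-3.138, 0.135, 0.003]
force: [0.9, 1.0, -0.6]
grip_width: 0.0553
finger_force: 0.0
```

View pics/o2.png

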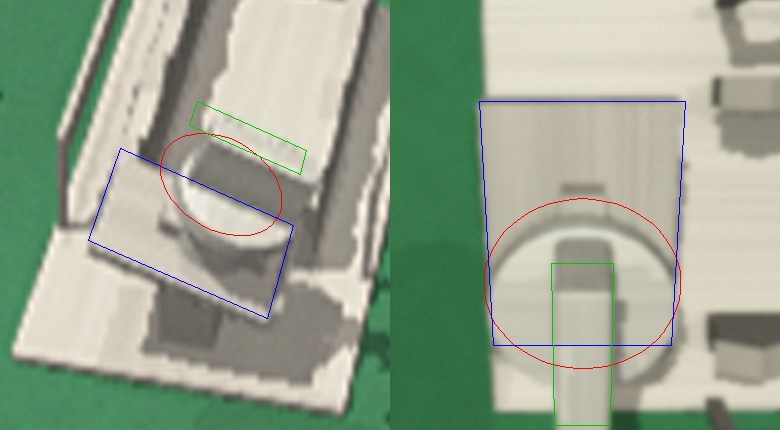

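The head is flat now (flange and bar agree) but about 10 mm below the middle of the shelf; one more small shift up the slope, with less pressing.

```bash
python3 -m pendant '-0.013 0 0.05 0; 0 0 0.05 0; 0 0 0.05 0; 0 0 0.015 0; 0 0 0.006 0; 0 0 0 0; 0 0 0 0'
python3 -m pendant '0 0 0 0; 0 0 0 0; 0 0 0 0; 0 0 0 0; 0 0 0 0; 0 0 0 0; 0 0 0 0; 0 0 0 0' 0 30
python3 -m pendant '0 0 -0.01 0; 0 0 -0.005 0; 0.006 0 0 0; 0.006 0 0 0; 0 0 0.005 0; 0 0 0.003 0; 0 0 0 0; 0 0 0 0'
python3 -m pendant '0 0 0.001 0; 0 0 0.001 0; 0 0 0 0; 0 0 0 0'
```

```text
clock: 23.3
ee_pos: [0.4836, -0.1502, 0.1219]
orientation: [3.138, -0.135, 0.002]
force: [0.6, 1.0, 0.2]
grip_width: 0.0553
finger_force: 0.0
clock: 24.1
ee_pos: [0.4828, -0.1503, 0.1212]
orientation: [3.138, -0.136, 0.0]
force: [-1.0, -0.0, 2.5]
grip_width: 0.0176
finger_force: 30.0
clock: 24.9
ee_pos: [0.4944, -0.1511, 0.1276]
orientation: [-3.138, 0.135, 0.001]
force: [0.8, -1.1, -3.3]
grip_width: 0.0174
finger_force: 30.0
clock: 25.3
ee_pos: [0.4947, -0.1512, 0.1261]
orientation: [3.139, -0.136, 0.0]
force: [-0.1, 0.2, -3.9]
grip_width: 0.0178
finger_force: 30.0
```

```bash
python3 -m pendant '0 0 0.001 0; 0 0 0 0; 0 0 0 0'
python3 -m pendant '0 0 0.0005 0; 0 0 0 0; 0 0 0 0' 0 8
```

```text
clock: 25.6
ee_pos: [0.4949, -0.1513, 0.1256]
orientation: [3.138, -0.136, 0.001]
force: [-2.5, 0.8, 4.0]
grip_width: 0.0177
finger_force: 30.0
clock: 25.9
ee_pos: [0.495, -0.1514, 0.1255]
orientation: [3.138, -0.136, 0.001]
force: [-3.4, -0.7, 8.6]
grip_width: 0.018
finger_force: 8.0
```

```bash
python3 -m pendant '0 0 -0.0005 0; 0 0 0 0; 0 0 0 0; 0 0 0 0; 0 0 0 0; 0 0 0 0; 0 0 0 0' 0.6
python3 -m pendant '0 0 -0.01 0; 0 0 -0.03 0; 0 0 -0.05 0; 0 0 -0.05 0; 0 0 -0.025 0; 0 0 0 0; 0 0 0 0; 0 0 0 0'
sed -i 's/o2.png/o3.png/' ov.py; python3 ov.py
```

```text
clock: 26.6
ee_pos: [0.4947, -0.1512, 0.125]
orientation: [3.139, -0.135, -0.0]
force: [-0.1, 0.4, 0.1]
grip_width: 0.0551
finger_force: 0.0
clock: 27.4
ee_pos: [0.4938, -0.151, 0.2888]
orientation: [-3.138, 0.135, 0.004]
force: [0.2, 0.4, -0.4]
grip_width: 0.0555
finger_force: 0.0
```

View pics/o3.png

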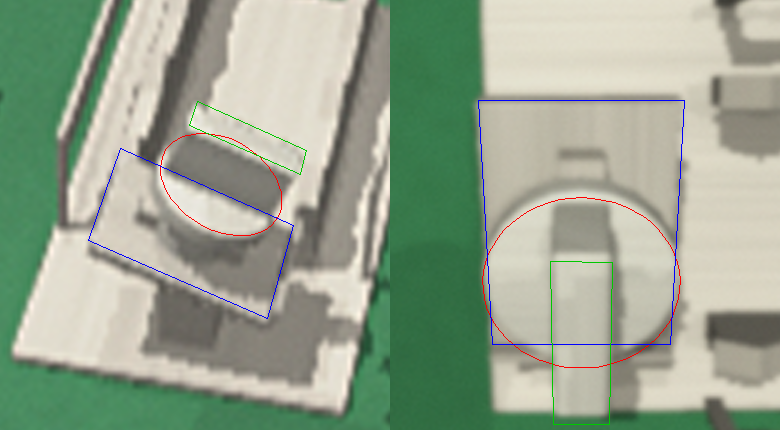

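The head now stands flat within about 3 mm of the shelf's middle in both views. Next the spools: look from above the mat and segment them.

```bash
python3 -m pendant '0 0 -0.04 0; 0.008 -0.039 -0.01 0; 0.008 -0.039 0 0; 0.008 -0.039 0 0; 0.008 -0.039 0 0; 0.008 -0.039 0 0; 0.008 -0.039 0 0; 0 0 0 0; 0 0 0 0; 0 0 0 0'
cat > sp.py <<'E'
from h import *
np.set_printoptions(precision=4,suppress=True)
def spools(save=None):
    cp=camera_params("wrist");im=read_camera("wrist")
    hsv=cv2.cvtColor(im,cv2.COLOR_BGR2HSV);m=((hsv[...,1]<60)&(hsv[...,2]>50)).astype(np.uint8)
    m[240:]=0;res=[]
    for c in cv2.findContours(m,cv2.RETR_EXTERNAL,cv2.CHAIN_APPROX_NONE)[0]:
        if cv2.contourArea(c)<800: continue
        g=np.zeros_like(m);cv2.drawContours(g,[c],-1,1,-1)
        P=np.array([onz(cp,u,v,.025)[:2] for v,u in np.argwhere(g)])
        (cx,cy),wh,a=cv2.minAreaRect((P*1000).astype(np.float32));b=cv2.boxPoints(((cx,cy),wh,a))
        e=[b[1]-b[0],b[2]-b[1]];l=max(e,key=np.linalg.norm);yaw=np.arctan2(l[1],l[0])
        print("center",cx/1000,cy/1000,"wh",wh,"yaw",yaw, "pix",cv2.boundingRect(c));res.append((cx,cy,yaw))
        cv2.drawContours(im,[c],-1,(0,0,255),1)
    if save: cv2.imwrite(save,im)
    return res
E
python3 - <<'E'
from sp import *
spools("pics/w5.png");print(get_obs()["ee_pos"],get_obs()["joint_positions"])
E
```

```text
clock: 28.5
ee_pos: [0.5625, 0.0763, 0.3392]
orientation: [3.138, -0.138, -0.002]
force: [-0.7, 1.1, -0.2]
grip_width: 0.0552
finger_force: 0.0
center 0.5435138549804688 0.320251708984375 wh (176.03305053710938, 98.90839385986328) yaw 1.4816127 pix (49, 171, 121, 69)
center 0.5402695922851563 0.06341223907470703 wh (43.54423141479492, 154.46856689453125) yaw -1.2795993 pix (237, 159, 108, 65)
center 0.5219589233398437 -0.2161169738769531 wh (224.7924346923828, 151.54530334472656) yaw 1.481752 pix (406, 132, 154, 108)
center 0.651406005859375 0.1047230224609375 wh (155.04576110839844, 45.199066162109375) yaw 1.5156672 pix (193, 94, 118, 39)
center 0.767861572265625 0.281018798828125 wh (73.32635498046875, 80.31320190429688) yaw -0.58296734 pix (69, 0, 64, 65)
[0.5626 0.076  0.3394] [ 0.3437  0.305  -0.6726  1.6189  0.1965  1.2879 -2.0212]
```

View pics/w5.png

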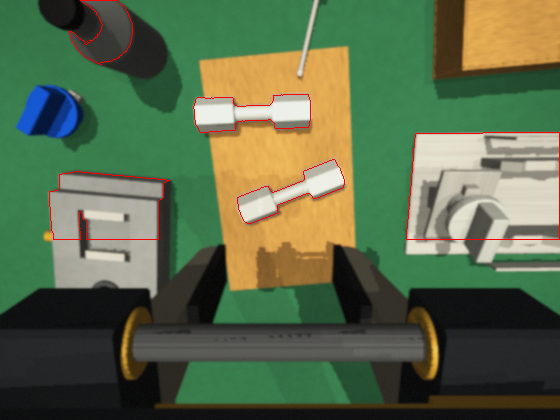

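Both spools are outlined cleanly (154 x 44 mm): B at (0.540,0.063) yaw 1.86, A at (0.651,0.105) yaw 1.52; the head still stands on the shelf. Take B first.

```bash
python3 -m pendant '0 0 0 -0.148; 0 0 0 -0.148; 0 0 0 -0.148; 0 0 0 -0.148; 0 0 0 -0.148; 0 0 0 -0.148; 0 0 0 -0.148; 0 0 0 -0.148; 0 0 0 -0.148; 0 0 0 -0.148; 0 0 0 -0.148; 0 0 0 -0.148' 0.7 30
python3 -m pendant '0 0 0 -0.148; 0 0 0 -0.026; -0.006 -0.025 0.04 0; 0 0 0.05 0; 0 0 0.04 0; 0 0 0 0; 0 0 0 0'
python3 - <<'E'
from sp import *
spools();o=get_obs();m=R.from_rotvec(o["orientation"]).as_matrix();print(np.arctan2(m[1,0],m[0,0]),toolshift(*(np.array([.5403,.0634,.004])-o["ee_pos"])))
E
```

```text
clock: 29.75
ee_pos: [0.5627, 0.0758, 0.3399]
orientation: [2.081, 2.352, -0.001]
force: [0.6, -0.5, 0.8]
grip_width: 0.0648
finger_force: 0.0
clock: 30.45
ee_pos: [0.5409, 0.0646, 0.2108]
orientation: [-1.876, -2.52, -0.0]
force: [0.7, 0.8, 0.3]
grip_width: 0.0643
finger_force: 0.0
center 0.5353450317382813 0.07581723022460937 wh (43.814720153808594, 122.89512634277344) yaw -1.2859759 pix (254, 120, 45, 120)
center 0.6509268798828125 0.10932081604003906 wh (142.9992218017578, 46.27704620361328) yaw 1.5314136 pix (347, 111, 95, 129)
1.8622326737234887 [-0.0012 -0.0024  0.208 ]
```

```bash
python3 -m pendant '0 -0.002 0.05 0; 0 0 0.05 0; 0 0 0.05 0; 0 0 0.035 0; 0 0 0.015 0; 0 0 0.006 0; 0 0 0 0; 0 0 0 0'
python3 -m pendant '0 0 0 0; 0 0 0 0; 0 0 0 0; 0 0 0 0; 0 0 0 0; 0 0 0 0; 0 0 0 0; 0 0 0 0; 0 0 0 0' 0 30
python3 -m pendant '0 0 -0.02 0; 0 0 -0.05 0; 0 0 -0.05 0; 0 0 -0.05 0; 0 0 -0.05 0; 0 0 0 0; 0 0 0 0'
```

```text
clock: 31.3
ee_pos: [0.5404, 0.0646, 0.0062]
orientation: [1.872, 2.519, 0.004]
force: [-0.7, 0.1, -0.1]
grip_width: 0.0644
finger_force: 0.0
clock: 32.2
ee_pos: [0.5382, 0.0641, 0.004]
orientation: [-1.873, -2.522, 0.002]
force: [-2.7, -0.3, 3.8]
grip_width: 0.0213
finger_force: 30.0
clock: 32.9
ee_pos: [0.5387, 0.0637, 0.2239]
orientation: [1.873, 2.52, -0.0]
force: [0.1, 0.1, -5.8]
grip_width: 0.0214
finger_force: 30.0
```

```bash
python3 -m pendant '0 0 0 -0.149; 0 0 0 -0.149; 0 0 0 -0.149; 0 0 0 -0.149; 0 0 0 -0.149; 0 0 0 -0.149; 0 0 0 -0.149; 0 0 0 -0.149; 0 0 0 0'
python3 -m pendant '0.001 -0.043 0 0; 0.001 -0.046 0 0; 0.001 -0.046 0 0; 0.001 -0.046 0 0; 0.001 -0.046 0 0; 0.001 -0.046 0 0; 0.001 -0.046 0 0; 0 -0.046 0 0; 0 -0.046 0 0; 0 -0.046 0 0; 0 0 0 0; 0 0 0 0'
cat > to.py <<'E'
import sys
from h import *
np.set_printoptions(precision=4,suppress=True)
o=get_obs();m=R.from_rotvec(o["orientation"]).as_matrix();a=[float(x) for x in sys.argv[1:]]
print("shift",toolshift(*(np.array(a[:3])-o["ee_pos"])),"roll",(np.arctan2(m[1,0],m[0,0])-a[3]+1.57)%3.1416-1.57)
E
python3 to.py .4913 -.3948 .064 -.088
```

```text
clock: 33.8
ee_pos: [0.5372, 0.0639, 0.221]
orientation: [-0.133, -3.134, -0.002]
force: [0.3, 0.2, -4.8]
grip_width: 0.0214
finger_force: 30.0
clock: 35.0
ee_pos: [0.4912, -0.3911, 0.2216]
orientation: [-0.143, -3.136, -0.004]
force: [-0.1, 0.8, -3.7]
grip_width: 0.021
finger_force: 30.0
shift [-0.0008 -0.0041  0.1576] roll -0.003319300489861954
```

```bash
python3 -m pendant '-0.001 -0.004 0.03 0; 0 0 0.04 0; 0 0 0.03 0; 0 0 0 0; 0 0 0 0'
python3 to.py .4913 -.3948 .064 -.088
python3 -m pendant '0 0 0.01 0; 0 0 0.01 0; 0 0 0.01 0; 0 0 0.01 0; 0 0 0.01 0; 0 0 0.004 0; 0 0 0 0; 0 0 0 0'
```

```text
clock: 35.5
ee_pos: [0.4937, -0.3929, 0.1243]
orientation: [-0.133, -3.139, -0.002]
force: [0.0, 0.5, -3.6]
grip_width: 0.0212
finger_force: 30.0
shift [ 0.0022 -0.0022  0.0603] roll 0.0034685965696643617
clock: 36.3
ee_pos: [0.4933, -0.3945, 0.0703]
orientation: [0.135, 3.138, 0.0]
force: [0.4, -0.8, -4.1]
grip_width: 0.0212
finger_force: 30.0
```

```bash
python3 -m pendant '0.002 0 0.002 0; 0 0 0.002 0; 0 0 0.001 0; 0 0 0 0; 0 0 0 0'
python3 -m pendant '0 0 0.001 0; 0 0 0.001 0; 0 0 0 0; 0 0 0 0'
```

```text
clock: 36.8
ee_pos: [0.4911, -0.3944, 0.0651]
orientation: [0.135, 3.139, -0.0]
force: [0.0, 0.6, -4.8]
grip_width: 0.0213
finger_force: 30.0
clock: 37.2
ee_pos: [0.4913, -0.3944, 0.0641]
orientation: [0.135, 3.139, -0.001]
force: [-3.9, 1.9, 5.6]
grip_width: 0.0214
finger_force: 30.0
```

```bash
python3 -m pendant '0 0 0 0; 0 0 0 0; 0 0 0 0; 0 0 0 0; 0 0 0 0; 0 0 -0.01 0; 0 0 -0.04 0; 0 0 -0.05 0; 0 0 -0.05 0; 0 0 -0.05 0; 0 0 -0.05 0; 0 0 -0.02 0' 0.5
python3 -m pendant '-0.01 0.035 0 0; -0.01 0.042 0 0; -0.01 0.042 0 0; -0.01 0.042 0 0; -0.01 0.042 0 0; -0.01 0.042 0 0; -0.01 0.042 0 0; -0.01 0.042 0 0; -0.01 0.042 0 0; -0.01 0.042 0 0; -0.01 0.042 0 0; 0 0 0 0.14'
python3 -m pendant '0 0 0 0.14; 0 0 0 0.14; 0 0 0 0.14; 0 0 0 0.14; 0 0 0 0.14; 0 0 0 0.14; 0 0 0 0.14; 0 0 0 0.14; 0 0 0 0.14; 0 0 0 0.14; 0 0 0 0; 0 0 0 0' 0.7
python3 - <<'E'
from sp import *
spools();print(get_obs()["joint_positions"])
E
python3 to.py .651 .105 .004 1.516
```

```text
clock: 38.4
ee_pos: [0.4928, -0.3937, 0.3393]
orientation: [0.133, 3.133, -0.005]
force: [0.5, 1.3, -0.1]
grip_width: 0.046
finger_force: 0.0
clock: 39.6
ee_pos: [0.6389, 0.0579, 0.334]
orientation: [0.341, 3.123, 0.007]
force: [0.7, 0.4, 0.6]
grip_width: 0.046
finger_force: 0.0
clock: 40.8
ee_pos: [0.6396, 0.0499, 0.3336]
orientation: [2.277, 2.164, 0.0]
force: [-0.1, -0.2, -0.9]
grip_width: 0.0644
finger_force: 0.0
center 0.6509938354492187 0.10297706604003906 wh (153.89108276367188, 45.18125915527344) yaw 1.5184314 pix (267, 76, 36, 119)
center 0.9984273681640625 0.09544670104980468 wh (311.4661865234375, 80.6615219116211) yaw 1.5704209 pix (503, 0, 57, 240)
center 0.766420166015625 0.2467447509765625 wh (28.829181671142578, 75.7614974975586) yaw -0.051842086 pix (342, 0, 63, 27)
center 0.4709306335449219 0.2564058227539063 wh (40.15672302246094, 217.41207885742188) yaw -0.05184205 pix (42, 0, 179, 37)
[ 0.4724  0.5244 -0.9009  1.4385  0.4117  1.3753 -0.4934]
shift [0.0556 0.0085 0.3295] roll 0.0031598100271905682
```

```bash
python3 -m pendant '0.03 0.004 0 0; 0.024 0.004 0.03 0; 0 0 0.05 0; 0 0 0.05 0; 0 0 0.05 0; 0 0 0.05 0; 0 0 0 0; 0 0 0 0'
python3 to.py .651 .104 .004 1.516
```

```text
clock: 41.65
ee_pos: [0.6508, 0.1036, 0.1037]
orientation: [-2.279, -2.16, -0.0]
force: [1.1, 0.1, 0.9]
grip_width: 0.0642
finger_force: 0.0
shift [0.0003 0.0002 0.0997] roll 0.000993549203770483
```

```bash
python3 -m pendant '0 0 0.04 0; 0 0 0.03 0; 0 0 0.018 0; 0 0 0.009 0; 0 0 0.002 0; 0 0 0 0; 0 0 0 0'
python3 -m pendant '0 0 0 0; 0 0 0 0; 0 0 0 0; 0 0 0 0; 0 0 0 0; 0 0 0 0; 0 0 0 0; 0 0 0 0; 0 0 0 0' 0 30
python3 -m pendant '0 0 -0.02 0; 0 0 -0.05 0; 0 0 -0.05 0; 0 0 -0.05 0; 0 0 -0.05 0; 0 0 0 0; 0 0 0 0'
```

```text
clock: 42.35
ee_pos: [0.6518, 0.1034, 0.0058]
orientation: [2.281, 2.159, 0.003]
force: [-1.0, -0.9, -0.3]
grip_width: 0.0644
finger_force: 0.0
clock: 43.25
ee_pos: [0.6505, 0.103, 0.004]
orientation: [-2.282, -2.159, 0.0]
force: [-1.2, -0.2, 0.9]
grip_width: 0.021
finger_force: 30.0
clock: 43.95
ee_pos: [0.6507, 0.103, 0.2257]
orientation: [2.28, 2.158, 0.002]
force: [-1.1, 0.0, -4.5]
grip_width: 0.0209
finger_force: 30.0
```

```bash
python3 -m pendant '0 0 0 -0.14; 0 0 0 -0.14; 0 0 0 -0.14; 0 0 0 -0.14; 0 0 0 -0.14; 0 0 0 -0.14; 0 0 0 -0.14; 0 0 0 -0.14; 0 0 0 -0.14; 0 0 0 -0.14; 0 0 0 -0.137; 0 0 0 0'
python3 -m pendant '0.0115 -0.044 0 0; 0.0115 -0.044 0 0; 0.0115 -0.044 0 0; 0.0115 -0.044 0 0; 0.0115 -0.044 0 0; 0.0115 -0.044 0 0; 0.0115 -0.044 0 0; 0.0115 -0.044 0 0; 0.0115 -0.044 0 0; 0.0115 -0.044 0 0; 0 0 0 0; 0 0 0 0'
python3 to.py .4974 -.325 .064 -.088
```

```text
clock: 45.15
ee_pos: [0.6494, 0.1024, 0.2213]
orientation: [-0.138, -3.134, 0.0]
force: [0.5, 0.9, -4.3]
grip_width: 0.0212
finger_force: 30.0
clock: 46.35
ee_pos: [0.4956, -0.3261, 0.2226]
orientation: [-0.149, -3.136, -0.003]
force: [0.6, 1.4, -3.7]
grip_width: 0.0209
finger_force: 30.0
shift [-0.002   0.001   0.1586] roll -0.006848397946284779
```

```bash
python3 -m pendant '-0.002 0.001 0.03 0; 0 0 0.04 0; 0 0 0.03 0; 0 0 0 0; 0 0 0 0'
python3 to.py .4974 -.325 .064 -.088
python3 -m pendant '0 0 0.01 0; 0 0 0.01 0; 0 0 0.01 0; 0 0 0.01 0; 0 0 0.01 0; 0 0 0.004 0; 0 0 0 0; 0 0 0 0'
python3 to.py .4974 -.325 .064 -.088
```

```text
clock: 46.85
ee_pos: [0.4999, -0.3226, 0.1246]
orientation: [0.137, 3.138, 0.002]
force: [-0.1, 0.6, -2.7]
grip_width: 0.021
finger_force: 30.0
shift [ 0.0023 -0.0026  0.0606] roll 0.0005595463658580879
clock: 47.65
ee_pos: [0.4994, -0.3242, 0.0703]
orientation: [0.139, 3.138, 0.0]
force: [0.0, -0.1, -3.2]
grip_width: 0.021
finger_force: 30.0
shift [ 0.0019 -0.001   0.0063] roll -0.000828884042847422
```

```bash
python3 -m pendant '0.002 -0.001 0.002 0; 0 0 0.002 0; 0 0 0.001 0; 0 0 0.001 0; 0 0 0.001 0; 0 0 0 0; 0 0 0 0'
python3 -m pendant '0 0 0 0; 0 0 0 0; 0 0 0 0; 0 0 0 0; 0 0 0 0; 0 0 -0.01 0; 0 0 -0.04 0; 0 0 -0.05 0; 0 0 -0.05 0; 0 0 -0.05 0; 0 0 -0.05 0; 0 0 -0.02 0' 0.5
python3 -m pendant '0.05 0 0 0; 0 0 0 0; 0 0 0 0'
python3 - <<'E'
from h import *
w=read_camera("wrist");s=read_camera("side")[90:230,200:370]
cv2.imwrite("pics/f.png",np.hstack([cv2.resize(w[:280],(440,220)),cv2.resize(s,(267,220))]) if 0 else np.hstack([cv2.resize(w,(400,300)),cv2.resize(s,(364,300),interpolation=cv2.INTER_CUBIC)]))
E
```

```text
clock: 48.35
ee_pos: [0.4971, -0.3252, 0.064]
orientation: [-0.14, -3.138, 0.001]
force: [-2.9, 0.6, 6.2]
grip_width: 0.0214
finger_force: 30.0
clock: 49.55
ee_pos: [0.4988, -0.3244, 0.339]
orientation: [0.138, 3.132, -0.004]
force: [0.2, 0.9, -0.1]
grip_width: 0.0457
finger_force: 0.0
clock: 49.85
ee_pos: [0.4461, -0.3216, 0.3336]
orientation: [-0.143, -3.138, 0.002]
force: [-0.7, 0.3, 0.8]
grip_width: 0.046
finger_force: 0.0
```

View pics/f.png

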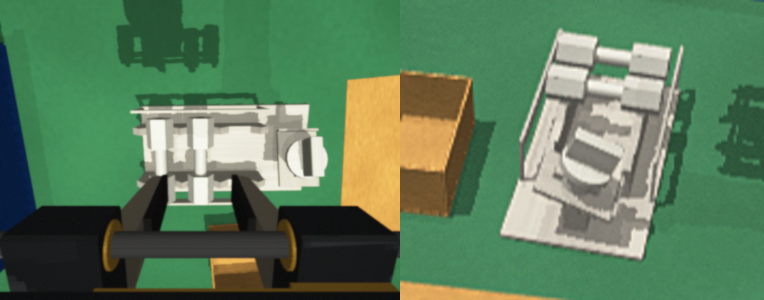

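Both spools lie level in their gaps, between the end bars, and the head stands on the shelf. No third spool shows on the bench, so I hand in.

```bash
python3 -c "
from station import *
print(close_job())"
```

```text
the job is handed in; nothing more can be done
None
```

I pressed the release and unlocked the head; it now stands flat within about 3 mm of the shelf's middle, after two re-settings because it first sat too low on the slope. Both spools on the bench (there was no third) lie seated in gaps 1 and 2, and I handed the job in at about 50 s; no verdict came back.

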